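Clamp the handpiece in its spring holder

TASK

Put the micromotor handpiece away in its spring holder: push the spring gate back with the blunt tail of the handpiece, lower the handpiece flat onto the holder's floor between the gate and the two-pronged yoke, nose towards the yoke, and let go so that the gate springs shut with its lip over the tail.

Things in the scene. Friction and masses are not known exactly. Their poses are not given: they have to be found in the camera images.
- handpiece: Micromotor handpiece, 160 g, lying on the bench: dark round barrel, blunt tail, thin metal nose. Origin on its underside; x along it to the nose, z up. Tail face at x = -75 mm; thick part ends at x = +51, thin nose at +76. Height 26 mm, width to the gripper 22 mm. Balance and grasp point x = -12 mm. A ring clamp and a pen lie beside it; a desk lamp's head hangs to the left.
- holder: Spring holder, fixed to the bench: dark steel plate 230 x 64 mm, 12 mm thick (its top is the floor). Origin at bench height; x lengthwise from gate to yoke, z up. The seated handpiece points along +x at y = 0. Low cheeks flank the tail (x -52 to -28 mm, 42 mm apart, 11 mm above the floor); nothing beside the middle, so open fingers fit. Spring housing at x -140 to -104, 31 mm above the floor.
- gate (a joint): How far the steel gate is pushed back, in m: 0 shut, 0.036 fully back. It slides level along the holder's -x; its spring pushes back with 3 N shut to 6.6 N fully open. To go down between gate and yoke, the tail must be at holder x = -78 to -58 mm. Once below the lip, the gate springs over the tail and, on release, presses the handpiece to the yoke.
- gate_lip (a point): Middle of the lower front edge of the gate's lip; moves with the gate, axes as the holder's. Shut: holder x = -42, z = 42 mm (30 above the floor). From it the lip's upright front face, 40 mm wide, rises 32 mm: the tail pushes here. Its top is flat, so pressing down does not open it. Below the lip the gate's face is 12 mm farther back.
- yoke (a point): Middle of the near face of the aluminium yoke, at the height of its top: holder x = +68, z = 32 mm (20 above the floor); axes as the holder's. Its two prongs are 16 mm apart: the thin nose lies between them, the thick part is stopped. The handpiece's underside must be 22 mm or more above the floor to pass over it.

How it is judged:
On the way:
1. the handpiece pushes the spring gate back by more than 6 mm (value of joint gate above 0.006 m and contact force between handpiece and gate above 0.3 N), for 0.1 s.
At the end, for the whole second after the job is handed in: The handpiece lies at rest flat on the holder's floor (within 4 mm and 10 degrees), nose towards the yoke, its thick part behind the prongs, along the holder within 10 degrees and 12 mm of its middle line, with the gate sprung forward so that its lip covers at least 6 mm of the tail (x of handpiece in the frame of gate_lip between 0.058 and 0.069 m and x of handpiece in the frame of holder below 0.022 m and y of handpiece in the frame of holder between -0.012 and 0.012 m and z of handpiece in the frame of holder between 0.008 and 0.016 m and angle between the x axis of handpiece and the x axis of holder, either way round below 0.17 rad and angle between handpiece's own z axis and vertical below 0.17 rad and linear speed of handpiece below 0.02 m/s); the robot touches nothing.
It also fails if it takes over 42 s, if anything falls off the work surface, if the arm or the gripper's body presses on something with over 40 N, if the wrist force passes 120 N, or if a joint passes its speed limit or range.

ROBOT

A 6-joint arm with a two-finger parallel gripper is mounted at the origin on a cart in front of the work surface, level with it; the furniture and walls round the work are solid. World frame = base frame: x ahead of the robot, y to its left, z up, the work surface at z = 0. Lengths are in m, angles in rad, forces in N, time in s.
With the tool pointing down it reaches from about 0.275 to 0.85 m from the base axis. Payload 5.2 kg.
Tool frame: the origin (TCP) lies midway between the tips of the shut fingers; the grasp point (between the pads) lies arm.grasp_offset behind it (arm.grasp_offset is the distance from the TCP to the grasp point, in m); z points along the fingers, y is the line along which they close (so a half turn about z gives the same grasp; the last joint's range is limited). The gripper opens to 85 mm and grips with 20 to 120 N. Pads are 22 mm wide; open, the fingers measure 114 mm over their backs; the gripper's body (76 mm by 85 mm) begins 54 mm behind the grasp point. The pads swing forward as they close: fully open they stand 13 mm farther back than shut.
Start: joints at [1.058, 0.259, 1.535, -0, 1.348, -0.203], TCP at [0.168, 0.524, 0.204] pointing down, gripper open.
Joint ranges: [-3.14, 3.14], [-0.91, 2.08], [0.19, 2.58], [-1.22, 4.36], [0.22, 2.71], [-3.12, 3.12]. Speed limits (rad/s): [2.57, 2.57, 3.14, 3.14, 3.14, 3.14].

INTERFACE

Orientations are given as a rotation vector (axis times angle).
In Python, from workcell import telemetry, imaging, job, arm gives the robot as it stands.
- The arm moves only by the tool play_rows, never from a script. Its argument "commands" is a list that holds one entry, the list of rows, each a list of 5 numbers: the closure, from 0 (fully open) to 1 (shut), then the shift along the world's x, y, z in mm, then the turn about the world's z in rad. In form: [[[jaw, x, y, z, turn], ...]]. A call has 1 to 10 rows; each row is the pose to reach, as a shift and turn from the pose commanded when the call began; what a row does not reach only later rows make up. A row lasts 1/12 s, in which the tool goes at most 41.7 mm and 7.16 degrees, less where a joint would pass 70% of its speed; a pose out of reach is approached as far as the arm can. A call with a gripper value outside its range is refused whole. The fingers move at their own pace and stop on an object; "newtons" is the grip in N (left out, the last holds). Time passes only in rows, so rows that repeat a pose let the fingers close. It gives the time, the measured TCP pose, the force, the opening and the grip force at its end, in the units of the state.
- telemetry.get_state(): the state, without advancing time (a new reading comes with each control period).
- imaging.camera(name): name is "scene" or "top" or "wrist"; returns a dict with "color" (420x560x3 uint8, red, green, blue), "fx", "fy", "cx", "cy" (pixels), "k1" (the pictures are not rectified: a ray, as slopes to the right and down, at radius r is drawn at 1 + k1 r^2 times it, then the intrinsics apply), "world_from_camera" (4x4, takes a point from camera to world coordinates); the wrist camera has in their place "T_tool_cam" (4x4, takes a point from camera to tool coordinates, whose origin is the TCP and whose axes are the flange's). Camera axes: x right, y up, looking along -z (the intrinsics and any distortion apply to the point x, -y, -z); pixel columns grow to the right and rows downward; lengths in m; the calibration is good to about 2 mm. A picture is of the moment at which its call begins: read the wrist's pose just before it. There is no depth.
- job.hand_in(): hands the job in; it is judged then, once.
Trained networks look in the newest picture that a camera, given by its name, has taken for a name from the list of things; names that differ only in an ending like _2 or _b are one class to them, and where a whole thing is asked for, a point or a joint stands for the part that bears it (a point fixed in the world has none). Each returns a list of dicts, best first, with "score" (0 to 1); they miss things now and then, are a little off and sometimes report something else, mostly with a low value. They report only what shows in the picture. A call takes as long as a camera call.
- imaging.spot_in(camera, query): "centre" ([x, y, z] in m, in the coordinates of the camera as it stood for that picture, good to about 4 mm: the middle of the surface that is visible of it).
- imaging.masks_of(camera, query): "pixels" (420x560 bool, what is visible of it).
The state is a dict: "clock": time; "joints": joint angles; "joint_velocities": joint speeds; "joint_efforts": joint torques, N m; "tcp_pos": TCP position; "tool_rot": TCP orientation; "ft_force": force on the tool from outside, world axes, zero at the start; "moment": the same for the moment, N m; "finger_gap": opening from 0.0 (shut) to 1.0 (fully open); "gripper_force": force on a finger pad.
Only numpy, scipy, OpenCV 4.12 (cv2) and the standard library are available. Lean on these libraries where they do the work, as an engineer would, in place of code of your own. Each camera call takes 0.05 s, during which the arm holds its last target. There are 200 camera calls.

## Working session

There is one attempt and no reset: what is moved stays moved. The work goes in short steps, Python scripts to look and compute and a tool call to move; the robot and the scene stay as the last step left them, time stands still between calls to the robot, and variables do not carry over. Pictures are saved under pics/ and viewed, at most 13 in all, crops included, and the job is handed in when it is done.

Besides the shell and the picture viewer there is one more tool, called after "Request:" as a command line: name --argument value ..., lists and objects as JSON in quotes. play_rows: Moves the arm, as the interface text tells. Its arguments: {"type":"object","properties":{"commands":{"type":"array","items":{"type":"array","items":{"type":"array","items":{"type":"number"}}}},"newtons":{"type":"number"}},"required":["commands"]}

```bash
mkdir -p pics; ls; cat > h.py <<'E'
import numpy as np, cv2
from workcell import telemetry, imaging, job, arm
from scipy.spatial.transform import Rotation as R
def cam(name):
    s=telemetry.get_state(); c=imaging.camera(name)
    if name=="wrist":
        T=np.eye(4);T[:3,:3]=R.from_rotvec(s["tool_rot"]).as_matrix();T[:3,3]=s["tcp_pos"]
        c["world_from_camera"]=T@np.array(c["T_tool_cam"])
    c["W"]=np.array(c["world_from_camera"]); return c
def rays(c,px):
    px=np.asarray(px,float).reshape(-1,2)
    d=np.c_[(px[:,0]-c["cx"])/c["fx"],(px[:,1]-c["cy"])/c["fy"]]; u=d.copy()
    for _ in range(20): u=d/(1+c["k1"]*(u**2).sum(1,keepdims=True))
    return np.c_[u[:,0],-u[:,1],-np.ones(len(u))]@c["W"][:3,:3].T
def onz(c,px,z):
    r=rays(c,px);o=c["W"][:3,3];return o+r*((z-o[2])/r[:,2])[:,None]
def save(c,f): cv2.imwrite("pics/"+f,c["color"][:,:,::-1])
def spot(c,n,q): return [(round(d["score"],2),(c["W"]@np.r_[d["centre"],1])[:3].round(4)) for d in imaging.spot_in(n,q)]
def box(c,n,q,z):
    for d in imaging.masks_of(n,q)[:2]:
        ys,xs=np.nonzero(d["pixels"])
        P=onz(c,np.c_[xs,ys],z)[:,:2].astype(np.float32); r=cv2.minAreaRect(P)
        print(n,q,round(d["score"],2),len(xs),(xs.min(),xs.max(),ys.min(),ys.max()),"box",np.round(cv2.boxPoints(r),4).tolist(),"c",np.round(r[0],4))
E
python3 - <<'E'
from h import *
s=telemetry.get_state();print({k:np.round(v,3) for k,v in s.items()},arm.grasp_offset)
for n in("scene","top","wrist"):
    c=cam(n);save(c,n+"0.png");print(n,c["W"].round(3).tolist())
    for q in("handpiece","holder","gate","gate_lip","yoke"): print(q,spot(c,n,q))
    for q,z in(("handpiece",.013),("holder",.012),("gate",.07),("yoke",.032)): box(c,n,q,z)
E
```

```text
pics
{'clock': np.float64(0.0), 'joints': array([ 1.058,  0.259,  1.536, -0.   ,  1.348, -0.203]), 'joint_velocities': array([-0.001,  0.001,  0.   , -0.001, -0.002, -0.   ]), 'joint_efforts': array([ 0.0000e+00, -4.4604e+01, -2.9056e+01, -0.0000e+00,  1.2000e-02,
        0.0000e+00]), 'tcp_pos': array([0.167, 0.523, 0.203]), 'tool_rot': array([-4.850e-01, -3.103e+00,  3.000e-03]), 'ft_force': array([-0.047, -0.521,  0.271]), 'moment': array([ 0.004,  0.012, -0.014]), 'gripper_force': np.float64(0.0), 'finger_gap': np.float64(0.997)} 0.0187
scene [[0.714, 0.41, -0.567, 0.064], [-0.699, 0.399, -0.593, -0.471], [-0.016, 0.82, 0.572, 0.537], [0.0, 0.0, 0.0, 1.0]]
handpiece [(0.65, array([0.4345, 0.1807, 0.0246]))]
holder [(0.79, array([ 0.5528, -0.1905,  0.0087]))]
gate [(0.87, array([ 0.552 , -0.1885,  0.0516]))]
gate_lip [(0.77, array([ 0.5534, -0.1971,  0.0503]))]
yoke [(0.81, array([ 0.5483, -0.1883,  0.0138]))]
scene handpiece 0.6 525 (np.int64(164), np.int64(207), np.int64(205), np.int64(240)) box [[0.4212999939918518, 0.12880000472068787], [0.45249998569488525, 0.1277000010013580
[... 2197 characters left out ...]
8), np.int64(401), np.int64(191), np.int64(219)) box [[0.5232999920845032, -0.21449999511241913], [0.5706999897956848, -0.2264000028371811], [0.5845000147819519, -0.17180000245571136], [0.5370000004768372, -0.1598999947309494]] c [ 0.5539 -0.1931]
top yoke 0.86 3961 (np.int64(298), np.int64(421), np.int64(178), np.int64(232)) box [[0.5062000155448914, -0.26249998807907104], [0.5698999762535095, -0.27570000290870667], [0.616599977016449, -0.05119999870657921], [0.5529000163078308, -0.03790000081062317]] c [ 0.5614 -0.1568]
wrist [[0.305, -0.906, -0.293, 0.093], [0.952, 0.29, 0.095, 0.548], [-0.001, -0.308, 0.951, 0.373], [0.0, 0.0, 0.0, 1.0]]
handpiece []
holder []
gate []
gate_lip []
yoke []
```

```bash
python3 - <<'E'
import cv2
a=cv2.imread("pics/top0.png")[150:310,80:460];cv2.imwrite("pics/top0c.png",cv2.resize(a,(798,336),interpolation=cv2.INTER_CUBIC))
E
```

```text
(no output)
```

View pics/top0c.png

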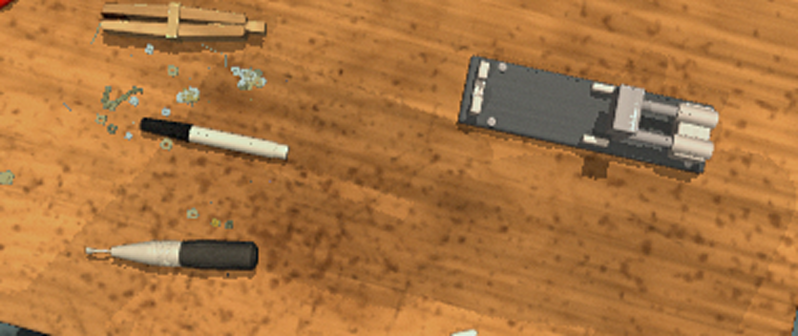

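View pics/scene0.png

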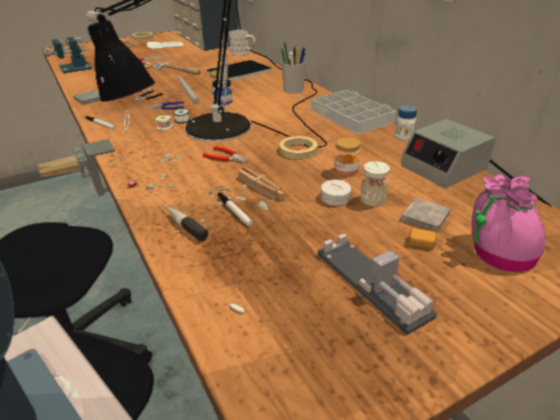

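The top view crop shows the handpiece with its tail on the right at about (258,255), pointing left along +y. The holder has its yoke at the left, about (478,85), and its gate at about (628,107). Both agree with the network boxes. Next I'll hover over the handpiece.

Request:
play_rows --commands '[[[0,270,-321,0,-1.26],[0,270,-321,0,-1.26],[0,270,-321,0,-1.26],[0,270,-321,0,-1.26],[0,270,-321,0,-1.26],[0,270,-321,0,-1.26],[0,270,-321,0,-1.26],[0,270,-321,0,-1.26],[0,270,-321,0,-1.26],[0,270,-321,0,-1.26]]]' --newtons 60

```text
clock: 2.33
tcp_pos: [0.4369, 0.2032, 0.2039]
tool_rot: [2.216, 2.226, 0.001]
ft_force: [0.0, 1.3, -0.8]
finger_gap: 0.995
gripper_force: 0.0
```

Request:
play_rows --commands '[[[0,0,0,0,0],[0,0,0,0,0],[0,0,0,0,0]]]'

```text
clock: 2.58
tcp_pos: [0.4356, 0.2049, 0.2034]
tool_rot: [-2.209, -2.233, 0.001]
ft_force: [0.4, -0.3, 0.2]
finger_gap: 1.0
gripper_force: 0.0
```

```bash
python3 - <<'E'
from h import *
s=telemetry.get_state();print(s["tcp_pos"],s["tool_rot"],s["clock"])
M=R.from_rotvec(s["tool_rot"]).as_matrix();print(M.round(3))
c=cam("wrist");save(c,"w1.png");print(c["W"].round(3).tolist())
print(spot(c,"wrist","handpiece"));box(c,"wrist","handpiece",.013)
E
```

```text
[0.43559627 0.20489721 0.20344435] [-2.20876426e+00 -2.23279661e+00  5.27536516e-04] 2.5833
[[-0.011  1.    -0.001]
 [ 1.     0.011  0.   ]
 [ 0.    -0.001 -1.   ]]
[[1.0, -0.01, -0.003, 0.435], [0.011, 0.951, 0.308, 0.284], [-0.0, -0.308, 0.951, 0.373], [0.0, 0.0, 0.0, 1.0]]
[(0.74, array([0.4383, 0.2022, 0.0206]))]
wrist handpiece 0.71 2540 (np.int64(270), np.int64(295), np.int64(90), np.int64(237)) box [[0.4239000082015991, 0.13519999384880066], [0.450300008058548, 0.1347000002861023], [0.45320001244544983, 0.2892000079154968], [0.426800012588501, 0.2897000014781952]] c [0.4386 0.2122]
```

View pics/w1.png

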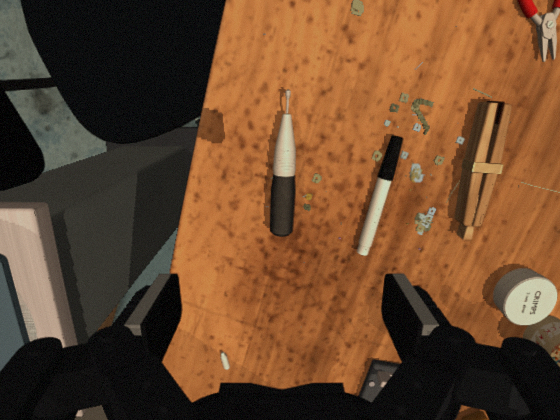

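The wrist view shows the handpiece clear, with its tail at (282,236) and its nose at (288,90). It lies at x≈0.438 with its grasp point at y≈0.202. Going down.

Request:
play_rows --commands '[[[0,0,-1,-40,-0.03],[0,0,-1,-80,-0.03],[0,0,-1,-120,-0.03],[0,0,-1,-150,-0.03],[0,0,-1,-150,-0.03],[0,0,-1,-150,-0.03]]]'

```text
clock: 3.23
tcp_pos: [0.434, 0.2047, 0.0529]
tool_rot: [-2.238, -2.201, 0.005]
ft_force: [-0.0, -0.3, 0.6]
finger_gap: 1.005
gripper_force: 0.0
```

```bash
python3 - <<'E'
from h import *
for i in range(4):
    s=telemetry.get_state();print(s["tcp_pos"].round(4) if hasattr(s["tcp_pos"],'round') else s["tcp_pos"],s["clock"])
    c=cam("wrist")
    box(c,"wrist","handpiece",.013) if i>1 else 0
E
```

```text
[0.434  0.2047 0.0529] 3.2333
[0.436  0.205  0.0546] 3.2833
[0.4372 0.205  0.0555] 3.3333
wrist handpiece 0.57 6588 (np.int64(262), np.int64(301), np.int64(85), np.int64(319)) box [[0.42399999499320984, 0.1339000016450882], [0.44999998807907104, 0.13349999487400055], [0.45260000228881836, 0.289900004863739], [0.42660000920295715, 0.29030001163482666]] c [0.4383 0.2119]
[0.4377 0.2048 0.056 ] 3.4333
wrist handpiece 0.82 6599 (np.int64(261), np.int64(300), np.int64(84), np.int64(319)) box [[0.423799991607666, 0.13349999487400055], [0.4498000144958496, 0.13289999961853027], [0.4528999924659729, 0.29019999504089355], [0.4269999861717224, 0.2906999886035919]] c [0.4384 0.2118]
```

Request:
play_rows --commands '[[[0,0,-2,-30,0],[0,0,-2,-50,0],[0,0,-2,-52,0],[0,0,-2,-52,0],[1,0,-2,-52,0],[1,0,-2,-52,0],[1,0,-2,-52,0],[1,0,-2,-52,0],[1,0,-2,-52,0],[1,0,-2,-52,0]]]' --newtons 70

```text
clock: 4.37
tcp_pos: [0.4361, 0.202, 0.002]
tool_rot: [2.242, 2.2, 0.001]
ft_force: [-0.1, 0.1, 0.4]
finger_gap: 0.144
gripper_force: 0.0
```

Request:
play_rows --commands '[[[1,0,0,0,0],[1,0,0,0,0],[1,0,0,0,0],[1,0,0,0,0]]]'

```text
clock: 4.7
tcp_pos: [0.4358, 0.2019, 0.0016]
tool_rot: [-2.242, -2.2, 0.0]
ft_force: [0.3, 0.1, -0.9]
finger_gap: -0.001
gripper_force: 0.0
```

```bash
python3 - <<'E'
from h import *
c=cam("wrist");save(c,"w2.png");box(c,"wrist","handpiece",.013);s=telemetry.get_state();print(s["tcp_pos"],s["finger_gap"])
c=cam("top");box(c,"top","handpiece",.013)
E
```

```text
wrist handpiece 0.97 5863 (np.int64(262), np.int64(309), np.int64(73), np.int64(374)) box [[0.4262999892234802, 0.29019999504089355], [0.42719998955726624, 0.13210000097751617], [0.4507000148296356, 0.13220000267028809], [0.4496999979019165, 0.2903999984264374]] c [0.4385 0.2112]
[0.43582671 0.20196245 0.00155991] -0.0010845781280101189
top handpiece 0.96 428 (np.int64(172), np.int64(203), np.int64(264), np.int64(278)) box [[0.4244999885559082, 0.13750000298023224], [0.4503999948501587, 0.13740000128746033], [0.4505999982357025, 0.19529999792575836], [0.424699991941452, 0.19539999961853027]] c [0.4376 0.1664]
```

View pics/w2.png

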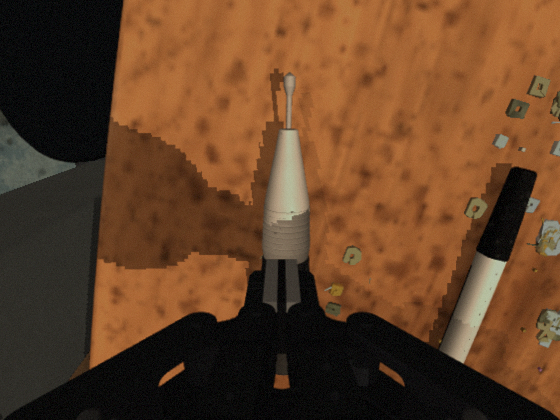

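The fingers straddle the barrel but read fully shut with no force, so I'll test it with a small lift.

Request:
play_rows --commands '[[[1,0,0,20,0],[1,0,0,40,0],[1,0,0,40,0],[1,0,0,40,0]]]'

```text
clock: 5.23
tcp_pos: [0.4368, 0.2022, 0.0425]
tool_rot: [2.241, 2.199, 0.004]
ft_force: [0.2, 1.0, -1.0]
finger_gap: 0.002
gripper_force: 0.0
```

```bash
python3 - <<'E'
from h import *
c=cam("wrist");save(c,"w3.png");box(c,"wrist","handpiece",.013)
s=telemetry.get_state();print(s)
E
```

```text
wrist handpiece 0.72 4837 (np.int64(263), np.int64(303), np.int64(78), np.int64(268)) box [[0.42570000886917114, 0.17829999327659607], [0.45080000162124634, 0.1776999980211258], [0.4530999958515167, 0.29019999504089355], [0.42800000309944153, 0.2906999886035919]] c [0.4394 0.2342]
{'clock': 5.3333, 'joints': array([2.01164857e-01, 3.15238510e-01, 1.90912698e+00, 2.17719987e-05,
       9.17959661e-01, 2.20179751e-01]), 'joint_velocities': array([ 0.00060976,  0.0116671 ,  0.00928616, -0.0004059 ,  0.00115087,
        0.00024866]), 'joint_efforts': array([-2.19732879e-03, -4.12889993e+01, -2.23366588e+01,  3.14010431e-04,
       -3.74273176e-02,  3.94401934e-05]), 'tcp_pos': array([0.43537798, 0.20187067, 0.0411149 ]), 'tool_rot': array([-2.24218086e+00, -2.19991718e+00,  9.50857866e-04]), 'ft_force': array([ 0.52372106, -0.68520103,  0.24201341]), 'moment': array([ 0.01003585,  0.05094473, -0.00100324]), 'gripper_force': 0.0, 'finger_gap': -0.002156957955060462}
```

View pics/w3.png

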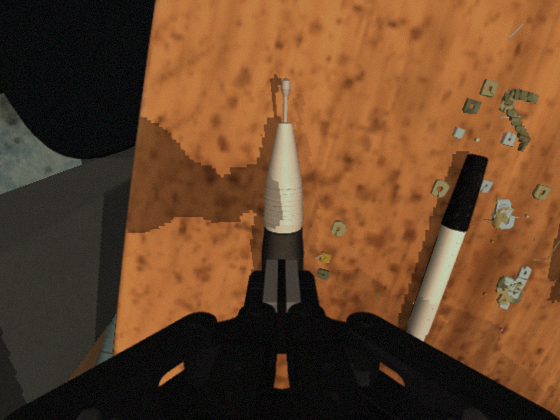

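```bash
python3 - <<'E'
from h import *
c=cam("wrist");s=telemetry.get_state()
def proj(c,P):
    p=np.linalg.inv(c["W"])@np.r_[P,1];u=np.array([p[0],-p[1]])/-p[2];u=u*(1+c["k1"]*(u@u));return u[0]*c["fx"]+c["cx"],u[1]*c["fy"]+c["cy"]
t=np.array(s["tcp_pos"]);print(c["T_tool_cam"],c["fx"],c["cx"],c["cy"],t,s["finger_gap"])
for dz in(0,.0187,.04,.054):print(dz,proj(c,t+[0,0,dz]))
for dx in(-.011,.011): print(proj(c,[.4385+dx,.202,.026]))
E
```

```text
[[-3.75843838e-05  9.51274317e-01  3.08345866e-01  7.94004285e-02]
 [ 9.99999907e-01  1.68139853e-04 -3.96836012e-04  5.75420409e-04]
 [-4.29345135e-04  3.08345823e-01 -9.51274235e-01 -1.69065151e-01]
 [ 0.00000000e+00  0.00000000e+00  0.00000000e+00  1.00000000e+00]] 351.7160886124424 281.2140605200692 208.65022150317162 [0.43510117 0.20176591 0.04080033] 0.003073328407350965
0 (np.float64(279.4731450134019), np.float64(252.96106775296715))
0.0187 (np.float64(279.2788625694536), np.float64(269.68523281235355))
0.04 (np.float64(279.0020286137352), np.float64(293.5621185291522))
0.054 (np.float64(278.7761743378956), np.float64(313.0834291974528))
(np.float64(266.21754744354286), np.float64(241.6678353433402))
(np.float64(304.9483823930499), np.float64(240.98670882268445))
```

```bash
python3 - <<'E'
from h import *
s=telemetry.get_state()
f=lambda n:np.clip(cv2.resize(cv2.imread("pics/"+n)[220:400,220:345],(400,576),interpolation=cv2.INTER_CUBIC)*2.2,0,255)
cv2.imwrite("pics/cmp.png",np.hstack([f("w2.png"),f("w3.png")]))
E
```

```text
[ WARN:0@0.395] global loadsave.cpp:1063 imwrite_ Unsupported depth image for selected encoder is fallbacked to CV_8U.
```

View pics/cmp.png

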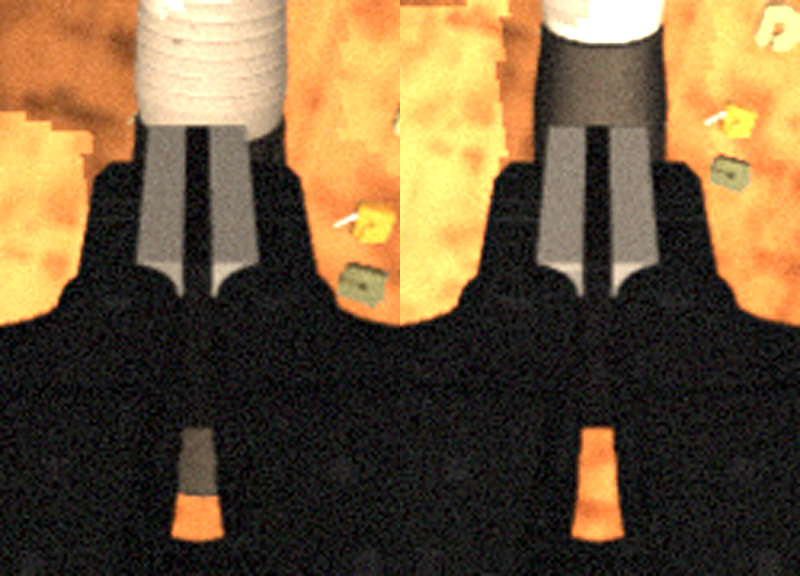

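```bash
cat >> h.py <<'E'
def proj(c,P):
    p=np.linalg.inv(c["W"])@np.r_[P,1];u=np.array([p[0],-p[1]])/-p[2];u=u*(1+c["k1"]*(u@u));return np.array([u[0]*c["fx"]+c["cx"],u[1]*c["fy"]+c["cy"]])
E
python3 - <<'E'
from h import *
s=telemetry.get_state();c=cam("scene");t=np.array(s["tcp_pos"]);print(t)
im=np.clip(cv2.resize(c["color"][150:260,130:270,::-1],(770,605),interpolation=cv2.INTER_NEAREST).astype(float)*1.6,0,255).astype(np.uint8)[:600]
for dz in(0,.02,.04,.06):
    u=(proj(c,t+[0,0,dz])-[130,150])*5.5;print(dz,u);cv2.drawMarker(im,tuple(int(v) for v in u),(0,255,0),0,8)
cv2.imwrite("pics/sc1.png",im)
E
```

```text
[0.43510117 0.20176591 0.04080033]
0 [284.80405541 337.37005434]
0.02 [276.67252407 290.20912163]
0.04 [268.32880865 241.80952783]
0.06 [259.76456154 192.12221146]
```

View pics/sc1.png

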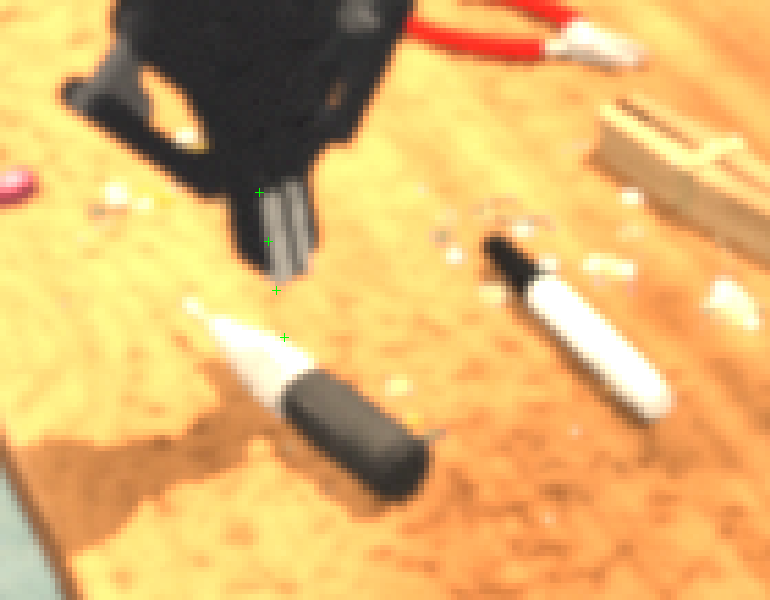

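The scene crop shows the real fingertips at about (283,272), roughly 26 mm above the projected TCP at (285,337). So the reported TCP lies about 26 mm beyond the tips, and the first grasp closed just above the barrel. I'll regrasp 25 mm deeper and watch the force.

Request:
play_rows --commands '[[[0,2,0,0,0],[0,2,0,0,0],[0,2,0,0,0],[0,2,0,0,0],[0,2,0,0,0],[0,2,0,0,0],[0,2,0,-20,0],[0,2,0,-40,0],[0,2,0,-55,0],[0,2,0,-55,0]]]'

```text
clock: 6.27
tcp_pos: [0.4356, 0.2014, -0.0158]
tool_rot: [-2.241, -2.198, 0.007]
ft_force: [-1.1, -0.4, -0.7]
finger_gap: 1.001
gripper_force: 0.0
```

Request:
play_rows --commands '[[[0,0,0,-5,0],[0,0,0,-9,0],[0,0,0,-9,0],[1,0,0,-9,0],[1,0,0,-9,0],[1,0,0,-9,0],[1,0,0,-9,0],[1,0,0,-9,0],[1,0,0,-9,0],[1,0,0,-9,0]]]' --newtons 70

```text
clock: 7.1
tcp_pos: [0.4383, 0.2021, -0.0218]
tool_rot: [2.242, 2.2, 0.001]
ft_force: [-0.7, 0.0, 7.3]
finger_gap: 0.241
gripper_force: 70.0
```

Request:
play_rows --commands '[[[1,0,0,0,0],[1,0,0,0,0]]]'

```text
clock: 7.27
tcp_pos: [0.4383, 0.2021, -0.0219]
tool_rot: [2.242, 2.2, 0.001]
ft_force: [-0.4, 0.1, 5.6]
finger_gap: 0.239
gripper_force: 70.0
```

Gripped at 20 mm opening. I'll lift and go to a viewpoint beside the holder.

Request:
play_rows --commands '[[[1,0,0,30,0],[1,0,0,70,0],[1,4,-40,100,-0.05],[1,8,-80,120,-0.1],[1,12,-120,140,-0.178],[1,12,-160,140,-0.178],[1,12,-200,140,-0.178],[1,12,-240,140,-0.178],[1,12,-280,140,-0.178],[1,12,-320,140,-0.178]]]'

```text
clock: 8.1
tcp_pos: [0.4491, -0.1146, 0.1176]
tool_rot: [-2.429, -1.992, -0.0]
ft_force: [0.9, 0.7, -1.6]
finger_gap: 0.241
gripper_force: 69.1
```

Request:
play_rows --commands '[[[1,0,-30,0,0],[1,0,-50,0,0],[1,0,-50,0,0],[1,0,-50,0,0],[1,0,-50,0,0]]]'

```text
clock: 8.52
tcp_pos: [0.4492, -0.162, 0.1171]
tool_rot: [-2.428, -1.991, 0.0]
ft_force: [-0.3, 0.0, -1.4]
finger_gap: 0.24
gripper_force: 69.1
```

```bash
python3 - <<'E'
from h import *
s=telemetry.get_state();print(s["tcp_pos"],s["tool_rot"],s["finger_gap"])
c=cam("wrist");save(c,"w4.png");np.save("w4.npy",c["W"]);print(c["W"].round(4).tolist())
for q in("gate","gate_lip","yoke","holder"): print(q,spot(c,"wrist",q))
box(c,"wrist","holder",.012);box(c,"wrist","handpiece",.13);box(c,"wrist","gate",.074)
cv2.imwrite("pics/w4b.png",cv2.resize(c["color"][:,:,::-1],(800,600),interpolation=cv2.INTER_CUBIC))
E
```

```text
[ 0.44924352 -0.16204275  0.11711473] [-2.42817995e+00 -1.99062237e+00  2.32639676e-04] 0.24045577037258806
[[0.9806, 0.1864, 0.061, 0.4655], [-0.1962, 0.9332, 0.3012, -0.0844], [-0.0008, -0.3073, 0.9516, 0.2863], [0.0, 0.0, 0.0, 1.0]]
gate [(0.66, array([ 0.5562, -0.181 ,  0.0684]))]
gate_lip [(0.88, array([ 0.5564, -0.1818,  0.0691]))]
yoke [(0.56, array([ 0.5607, -0.1514,  0.0107]))]
holder [(0.81, array([ 0.5624, -0.147 ,  0.0126]))]
wrist holder 0.65 25201 (np.int64(367), np.int64(484), np.int64(9), np.int64(308)) box [[0.5033000111579895, -0.2793000042438507], [0.5950000286102295, -0.2985000014305115], [0.6450999975204468, -0.05959999933838844], [0.5533000230789185, -0.04039999842643738]] c [ 0.5742 -0.1694]
wrist handpiece 0.92 12371 (np.int64(253), np.int64(309), np.int64(68), np.int64(387)) box [[0.4194999933242798, -0.2353000044822693], [0.4487000107765198, -0.2410999983549118], [0.4814000129699707, -0.07620000094175339], [0.4521999955177307, -0.07039999961853027]] c [ 0.4504 -0.1557]
wrist gate 0.76 4200 (np.int64(395), np.int64(483), np.int64(193), np.int64(266)) box [[0.515500009059906, -0.2061000019311905], [0.5730999708175659, -0.21619999408721924], [0.5820000171661377, -0.16590000689029694], [0.5242999792098999, -0.15569999814033508]] c [ 0.5487 -0.186 ]
```

View pics/w4b.png

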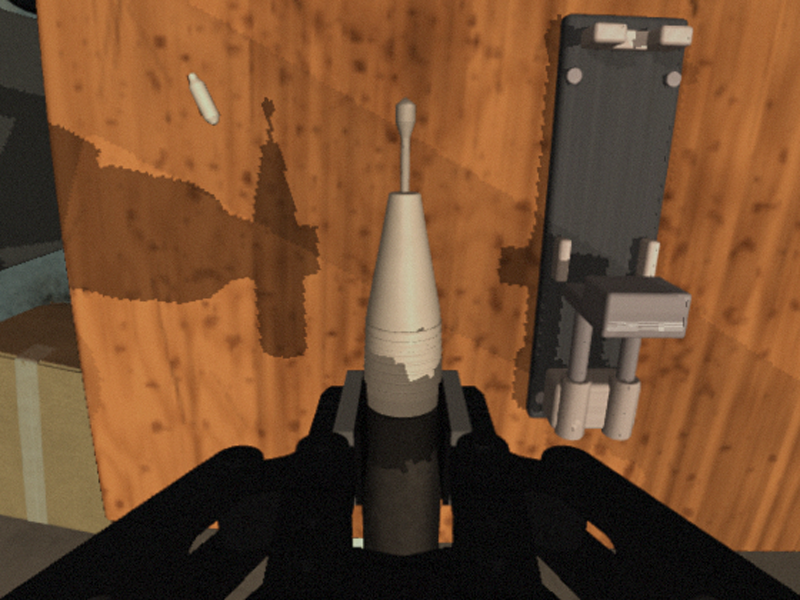

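The view shows the plate's far corners at (563,17) and (688,20), the prong gap between columns 627 and 662 at row ~45, and the lip's top front edge from (609,293) to (690,293). The handpiece is straight in the fingers. Now I'll fit the holder pose.

```bash
python3 - <<'E'
from h import *
c=cam("wrist");save(c,"w5.png")
k=1.42857
pts={"TL":((563,17),.012),"TR":((688,20),.012),"BL":((530,415),.012),"lipL":((609,293),.074),"lipR":((690,293),.074),"lipbackL":((612,335),.074),"prLin":((627,45),.032),"prRin":((662,45),.032),"prLout":((597,43),.032),"prRout":((692,43),.032),"chLtop":((565,241),.023),"chRtop":((651,241),.023),"screwL":((574,76),.014),"screwR":((673,79),.014),"nose":((405,101),.152),"tail":((402,548),.152)}
g=cv2.cvtColor(c["color"],cv2.COLOR_RGB2GRAY)
for n,(p,z) in pts.items(): print(n,onz(c,[np.array(p)/k],z)[0].round(4))
a=np.arctan2(*(onz(c,[np.array((563,17))/k],.012)[0]-onz(c,[np.array((530,415))/k],.012)[0])[[1,0]]);print("edge angle",np.degrees(a))
im=c["color"][0:200,370:490,::-1]; im2=c["color"][185:245,370:490,::-1]
cv2.imwrite("pics/w5c.png",np.vstack([cv2.resize(im[:45],(780,293),interpolation=cv2.INTER_CUBIC),cv2.resize(im2[:45],(780,293),interpolation=cv2.INTER_CUBIC)]))
E
```

```text
TL [ 0.5559 -0.0434  0.012 ]
TR [ 0.6188 -0.0554  0.012 ]
BL [ 0.5125 -0.2629  0.012 ]
lipL [ 0.5441 -0.1678  0.074 ]
lipR [ 0.581  -0.1751  0.074 ]
lipbackL [ 0.5442 -0.1885  0.074 ]
prLin [ 0.5779 -0.0636  0.032 ]
prRin [ 0.5945 -0.0664  0.032 ]
prLout [ 0.5639 -0.0603  0.032 ]
prRout [ 0.609  -0.0679  0.032 ]
chLtop [ 0.5415 -0.1538  0.023 ]
chRtop [ 0.5878 -0.1627  0.023 ]
screwL [ 0.5576 -0.072   0.014 ]
screwR [ 0.6083 -0.0824  0.014 ]
nose [ 0.4684 -0.0761  0.152 ]
tail [ 0.4401 -0.2153  0.152 ]
edge angle 78.82924063233042
```

View pics/w5c.png

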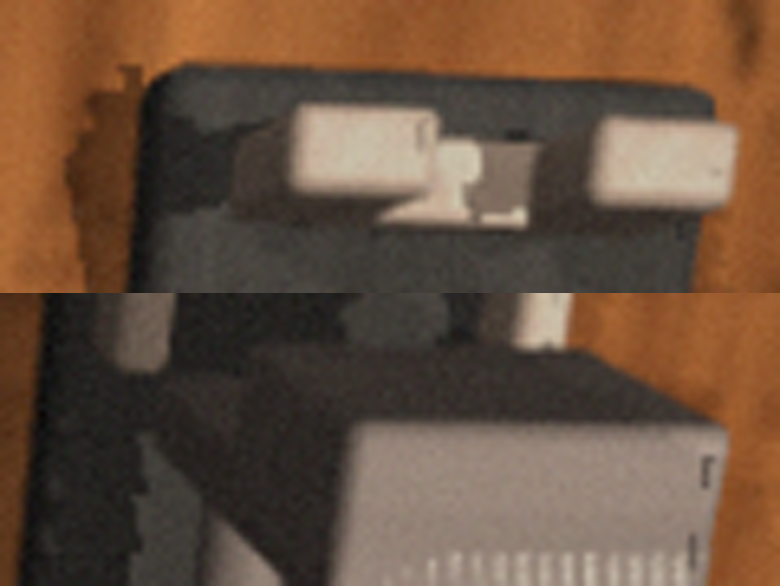

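The holder fit gives θ≈78.8° and an origin of about (0.571,-0.1305). The lip-to-yoke distance comes out at 110 mm, as it should. The handpiece origin is at about (0.4536,-0.1506), underside at z≈0.139. I'll move over the holder ahead of the gate and descend to push height.

Request:
play_rows --commands '[[[1,36,18,0,0],[1,72,36,0,0],[1,108,54,0,0],[1,126,63,0,0],[1,126,63,-30,0],[1,126,63,-60,0],[1,126,63,-85,0],[1,126,63,-93,0],[1,126,63,-93,0],[1,126,63,-93,0]]]'

```text
clock: 9.8
tcp_pos: [0.5762, -0.1, 0.0251]
tool_rot: [2.429, 1.992, 0.0]
ft_force: [-0.7, -0.1, -1.7]
finger_gap: 0.242
gripper_force: 69.3
```

```bash
python3 - <<'E'
from h import *
s=telemetry.get_state();print(s["tcp_pos"],s["tool_rot"],s["ft_force"])
c=cam("wrist");box(c,"wrist","handpiece",.059);print(spot(c,"wrist","gate_lip"))
a=c["color"]
d=cam("scene");b=d["color"][200:350,290:470]
im=np.hstack([cv2.resize(a,(400,300)),cv2.resize(b,(400,300),interpolation=cv2.INTER_CUBIC)])[:,:,::-1]
cv2.imwrite("pics/m6.png",im)
E
```

```text
[ 0.57619473 -0.09997199  0.02506133] [2.42911756e+00 1.99209086e+00 8.52735512e-05] [-0.73600291 -0.07299522 -1.69887696]
wrist handpiece 0.85 12370 (np.int64(253), np.int64(309), np.int64(68), np.int64(387)) box [[0.5526000261306763, -0.15289999544620514], [0.5777999758720398, -0.15790000557899475], [0.60589998960495, -0.01510000042617321], [0.5806999802589417, -0.010200000368058681]] c [ 0.5793 -0.084 ]
[(0.47, array([ 0.5821, -0.1849,  0.0219])), (0.17, array([ 0.5797, -0.0728,  0.0139]))]
```

View pics/m6.png

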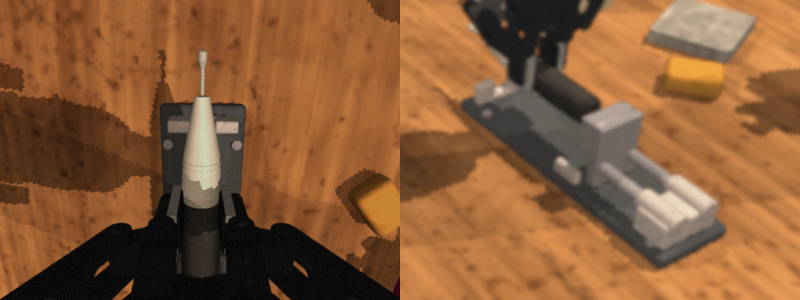

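The handpiece is centred over the plate, its nose between the prongs and its tail just ahead of the lip. Pushing the gate back about 36 mm along the holder.

Request:
play_rows --commands '[[[1,-1.6,-7.8,0,0],[1,-2.7,-13.7,0,0],[1,-3.9,-19.6,0,0],[1,-5.0,-25.5,0,0],[1,-6.2,-31.4,0,0],[1,-7.0,-35.3,0,0],[1,-7.0,-35.3,0,0],[1,-7.0,-35.3,0,0]]]' --newtons 80

```text
clock: 10.67
tcp_pos: [0.5692, -0.1353, 0.0248]
tool_rot: [2.43, 1.991, 0.001]
ft_force: [2.0, 5.7, 2.4]
finger_gap: 0.238
gripper_force: 81.7
```

```bash
python3 - <<'E'
from h import *
s=telemetry.get_state();print(s["tcp_pos"],s["tool_rot"],s["ft_force"],s["finger_gap"])
c=cam("wrist");box(c,"wrist","handpiece",.059);print(spot(c,"wrist","yoke"))
d=cam("top");print(spot(d,"top","gate_lip"));box(d,"top","gate",.074)
E
```

```text
[ 0.56916863 -0.13528321  0.02483232] [2.42969257e+00 1.99116149e+00 1.30792421e-03] [1.96308394 5.73000717 2.37423045] 0.23844144351862692
wrist handpiece 0.94 12108 (np.int64(254), np.int64(308), np.int64(69), np.int64(387)) box [[0.5455999970436096, -0.18770000338554382], [0.5705999732017517, -0.19339999556541443], [0.6029000282287598, -0.05209999904036522], [0.5778999924659729, -0.04639999940991402]] c [ 0.5743 -0.1199]
[(0.8, array([ 0.5816, -0.0837,  0.0097]))]
[(0.53, array([ 0.5396, -0.208 ,  0.0732]))]
top gate 0.73 284 (np.int64(382), np.int64(401), np.int64(199), np.int64(218)) box [[0.5300999879837036, -0.18639999628067017], [0.5302000045776367, -0.2215999960899353], [0.5644999742507935, -0.2215999960899353], [0.5644999742507935, -0.18639999628067017]] c [ 0.5473 -0.204 ]
```

The force along the holder is about 6 N, so the gate is back by roughly 28 mm and the tail is at about −70, inside the window. Lowering.

Request:
play_rows --commands '[[[1,0,0,-6,0],[1,0,0,-12,0],[1,0,0,-18,0],[1,0,0,-24,0],[1,0,0,-29,0],[1,0,0,-32,0],[1,0,0,-33,0],[1,0,0,-33,0]]]'

```text
clock: 11.63
tcp_pos: [0.5683, -0.1348, -0.0089]
tool_rot: [-2.428, -1.991, 0.001]
ft_force: [0.5, 3.7, -1.8]
finger_gap: 0.242
gripper_force: 81.5
```

```bash
python3 - <<'E'
from h import *
s=telemetry.get_state();print(s["tcp_pos"],s["tool_rot"],s["ft_force"],s["finger_gap"])
c=cam("wrist");box(c,"wrist","handpiece",.025)
d=cam("top");print(spot(d,"top","gate_lip"));box(d,"top","gate",.074)
E
```

```text
[ 0.56830004 -0.13483924 -0.00888492] [-2.42813426e+00 -1.99135406e+00  9.48309002e-04] [ 0.53449959  3.71222813 -1.79933171] 0.24193092076550396
wrist handpiece 0.62 12338 (np.int64(253), np.int64(309), np.int64(68), np.int64(387)) box [[0.544700026512146, -0.18780000507831573], [0.5698999762535095, -0.19280000030994415], [0.5982000231742859, -0.05009999871253967], [0.5730000138282776, -0.045099999755620956]] c [ 0.5715 -0.1189]
[(0.68, array([ 0.5396, -0.1991,  0.0554]))]
top gate 0.51 316 (np.int64(375), np.int64(402), np.int64(199), np.int64(219)) box [[0.5274999737739563, -0.22139999270439148], [0.5636000037193298, -0.22380000352859497], [0.5667999982833862, -0.17560000717639923], [0.5306000113487244, -0.17319999635219574]] c [ 0.5471 -0.1985]
```

The force fell from 6 to 4 N, so the gate has sprung over the tail. The underside is about 1 mm above the floor, so I'll seat it, release and lift away.

Request:
play_rows --commands '[[[1,0,0,-1.5,0],[1,0,0,-1.5,0],[0,0,0,-1.5,0],[0,0,0,-1.5,0],[0,0,0,-1.5,0],[0,0,0,-1.5,0],[0,0,0,-1.5,0],[0,0,0,-1.5,0],[0,0,0,-1.5,0],[0,0,0,-1.5,0]]]'

```text
clock: 12.72
tcp_pos: [0.5689, -0.1352, -0.0099]
tool_rot: [2.429, 1.992, -0.0]
ft_force: [0.2, 0.1, -0.9]
finger_gap: 1.003
gripper_force: 0.0
```

Request:
play_rows --commands '[[[0,0,0,10,0],[0,0,0,30,0],[0,0,0,60,0],[0,0,0,100,0],[0,0,0,135,0],[0,-30,0,150,0],[0,-60,0,150,0],[0,-80,0,150,0],[0,-80,0,150,0],[0,-80,0,150,0]]]'

```text
clock: 13.55
tcp_pos: [0.4885, -0.1352, 0.1413]
tool_rot: [2.429, 1.99, 0.001]
ft_force: [-1.3, -0.4, -0.0]
finger_gap: 1.002
gripper_force: 0.0
```

```bash
python3 - <<'E'
from h import *
c=cam("wrist");box(c,"wrist","handpiece",.025);print(spot(c,"wrist","gate_lip"))
d=cam("scene")
im=np.hstack([cv2.resize(c["color"][0:320,270:540],(400,474)),cv2.resize(d["color"][190:350,310:445],(400,474),interpolation=cv2.INTER_CUBIC)])[:,:,::-1]
cv2.imwrite("pics/m7.png",im)
E
```

```text
wrist handpiece 0.55 4224 (np.int64(357), np.int64(394), np.int64(51), np.int64(231)) box [[0.5468999743461609, -0.18140000104904175], [0.5745000243186951, -0.18610000610351562], [0.5986999869346619, -0.042500000447034836], [0.5710999965667725, -0.03779999911785126]] c [ 0.5728 -0.112 ]
[(0.84, array([ 0.5589, -0.1789,  0.0698]))]
```

View pics/m7.png

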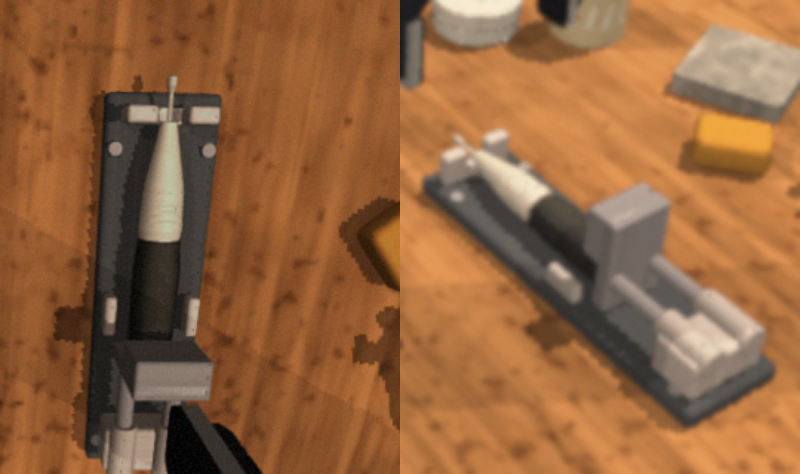

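The handpiece lies flat and straight, its thick end at the prongs (170,122) and its tail under the lip (160,345). The measured origin is at holder x≈15 mm, against 17 expected. The gripper is clear, so I'm handing in.

```bash
python3 -c "
from workcell import job;print(job.hand_in())"
```

```text
the job is handed in; nothing more can be done
None
```

The handpiece is in its holder, flat with its tail under the sprung gate lip, and the job is handed in; the hand-in call returned no verdict, so I judge this from the last camera views.

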